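Pair two feed rollers on the roller balance

TASK

Check the two wide feed rollers against each other: set them upright on the rocking balance, one in the middle of each pan (either way round), so that the beam comes to rest level. Set them down, do not drop them; the narrow rollers are not wanted.

Things in the scene. Friction and masses are not known exactly. Their poses are not given: they have to be found in the camera images.
- roller_a: A wide feed roller of dark steel, standing on end on the bench: body 46 mm in diameter, 36 mm tall; on top a bright shaft stub 20 mm in diameter, 28 mm long (64 mm in all); 0.5 kg. Origin: centre of its underside, z up.
- roller_b: The other wide roller, same shape, weight alike within 8 %. Origin: centre of its underside, z up. (Two narrow rollers of the same make stand about too: body 34 mm in diameter, 14 mm tall, same stub, 0.13 kg: not wanted.)
- pan_left (a point): Centre of the floor (upper face) of the left (+y) pan of the balance: a round aluminium dish, inner diameter 74 mm, rim 6 mm high. z up, y along the beam from right to left pan. The pans are 220 mm apart; the beam rocks on a pivot midway, 30 mm above the pan floors, between grey cheeks 114 mm tall. Empty, it rests level, pan floors 70 mm above the bench. Foot fixed; place and yaw vary.
- pan_right (a point): The same point and axes for the right (-y) pan. One wide roller alone tips the beam to its stop, 10 degrees: its pan sinks 19 mm, the other rises 19 mm. The raised pan yields to a push of about 5 N and a wide roller in it brings the beam back level. A light spring centres the beam: a roller 10 mm off the pan's centre along the beam tips it about 2 degrees.
Things that resemble listed ones, but are neither listed nor needed, are in the scene too. Leave any purple look-alike of the roller_a alone.

How it is judged (in metres and radians):
At the end, for the whole second after the job is handed in: One wide roller stands in each pan (either way round), its underside flat on the pan floor (within 7 mm and 7 degrees of the pan's own slope) and its centre within 18 mm of the pan's centre; the beam is level within 5 degrees and both rollers are at rest ((((horizontal distance between roller_a and pan_left below 0.018 m and z of roller_a in the frame of pan_left between -0.006 and 0.007 m and angle between the z axis of roller_a and the z axis of pan_left, either way round below 0.12 rad) and (horizontal distance between roller_b and pan_right below 0.018 m and z of roller_b in the frame of pan_right between -0.006 and 0.007 m and angle between the z axis of roller_b and the z axis of pan_right, either way round below 0.12 rad)) or ((horizontal distance between roller_b and pan_left below 0.018 m and z of roller_b in the frame of pan_left between -0.006 and 0.007 m and angle between the z axis of roller_b and the z axis of pan_left, either way round below 0.12 rad) and (horizontal distance between roller_a and pan_right below 0.018 m and z of roller_a in the frame of pan_right between -0.006 and 0.007 m and angle between the z axis of roller_a and the z axis of pan_right, either way round below 0.12 rad))) and angle between pan_left's own z axis and vertical below 0.087 rad and linear speed of each of roller_a, roller_b below 0.03 m/s); the robot touches nothing.
It fails at once if a wide roller is dropped (falls faster than 0.8 m/s, from more than about 30 mm) (contact force between roller_a and the fingers below 0.02 N and linear speed of roller_a above 0.8 m/s).
It fails at once if a wide roller is dropped (falls faster than 0.8 m/s, from more than about 30 mm) (contact force between roller_b and the fingers below 0.02 N and linear speed of roller_b above 0.8 m/s).
It also fails if it takes over 56 s, if anything falls off the work surface, if the arm or the gripper's body presses on something with over 40 N, if the wrist force passes 120 N, or if a joint passes its speed limit or range.

ROBOT

A 7-joint arm with a two-finger parallel gripper is mounted at the origin on the work surface. World frame = base frame: x ahead of the robot, y to its left, z up, the work surface at z = 0. Lengths are in mm, angles in rad, forces in N, time in s.
With the tool pointing down it reaches from about 425 to 875 mm from the base axis. Payload 4.7 kg.
Tool frame: the origin (TCP) lies between the finger pads; the fingertips stand 17 mm ahead of it and the grasp point (between the pads) lies 2 mm behind it; z points along the fingers, y is the line along which they close (so a half turn about z gives the same grasp; the last joint's range is limited). The gripper opens to 85 mm and grips with 20 to 120 N. Pads are 22 mm wide; open, the fingers measure 114 mm over their backs; the gripper's body (76 mm by 85 mm) begins 54 mm behind the grasp point. The pads swing forward as they close: fully open they stand 13 mm farther back than shut.
Start: joints at [1.193, 0.321, -0.07, 1.45, 0.023, 1.371, -0.057], TCP at [248.187, -600.771, 248.349] pointing down, gripper open.
Joint ranges: [-2.86, 2.86], [-0.3, 2.09], [-1.38, 1.24], [0.06, 2.45], [-1.56, 4.7], [0.09, 2.05], [-2.69, 2.69]. Speed limits (rad/s): [2.57, 2.57, 3.14, 3.14, 3.14, 3.14, 3.14].

INTERFACE

Orientations are given as a unit quaternion [w, x, y, z].
In Python, from plant import get_state, camera, camera_model, sign_off gives the robot as it stands.
- The arm moves only by the tool play_rows, never from a script. Its argument "steps" is a list of rows, each a list of 3 entries, a list of its own where there are three numbers: the shift along the tool's x, y, z in cm, then the turn, a rotation vector about the tool's x, y, z in degrees, then the finger opening in cm, from 0 to 8.54. In form: [[[x, y, z], [ax, ay, az], hand], ...]. A call has 1 to 8 rows; each row is the pose to reach, as a shift and turn from the pose commanded when the call began, along the tool's axes at that moment; what a row does not reach only later rows make up. A row lasts 1/12 s, in which the tool goes at most 41.7 mm and 7.16 degrees, less where a joint would pass 70% of its speed; a pose out of reach is approached as far as the arm can. A call with a gripper value outside its range is refused whole. The fingers move at their own pace and stop on an object; "squeeze" is the grip in N (left out, the last holds). Time passes only in rows, so rows that repeat a pose let the fingers close. It gives the time, the measured TCP pose, the force, the opening and the grip force at its end, in the units of the state.
- get_state(): the state, without advancing time (a new reading comes with each control period).
- camera(name): name is "side" or "top"; returns (picture, depth): 384x512x3 uint8, red, green, blue; 384x512 float32, mm along the optical axis (not along the pixel's ray), 0 where there is no reading.
- camera_model(name): a dict with "fov_y" (degrees; the focal length in pixels is half the picture's height over the tangent of half this angle, whatever the lens; pixels are square), "cx", "cy" (the principal point, pixels), "camera_from_world" (4x4, takes a point from world to camera coordinates). Camera axes: x right, y down, z forward; pixel columns grow to the right and rows downward; lengths in mm; the calibration is good to about 2 mm. A picture is of the moment at which its call begins. camera_model takes no time and is no camera call.
- sign_off(): hands the job in; it is judged then, once.
The state is a dict: "time": time; "q": joint angles; "joint_velocities": joint speeds; "joint_efforts": joint torques, N m; "eef_pos": TCP position; "orientation": TCP orientation; "force": force on the tool from outside, world axes, zero at the start; "wrist_torque": the same for the moment, N m; "gripper_width": finger opening in mm; "grasp_force": force on a finger pad.
Only numpy, scipy, OpenCV 4.12 (cv2) and the standard library are available. Lean on these libraries where they do the work, as an engineer would, in place of code of your own. Each camera call takes 0.05 s, during which the arm holds its last target. There are 200 camera calls.

## Working session

There is one attempt and no reset: what is moved stays moved. The work goes in short steps, Python scripts to look and compute and a tool call to move; the robot and the scene stay as the last step left them, time stands still between calls to the robot, and variables do not carry over. Pictures are saved under pics/ and viewed, at most 13 in all, crops included, and the job is handed in when it is done.

Besides the shell and the picture viewer there is one more tool, called after ">>>" as name(argument=value, ...) on one line, values as JSON. play_rows: Moves the arm, as the interface text tells. Its arguments: {"type":"object","properties":{"steps":{"type":"array"},"squeeze":{"type":"number"}},"required":["steps"]}

```bash
mkdir -p pics; cat > h.py <<'E'
import numpy as np, cv2
from plant import get_state, camera, camera_model, sign_off
def cloud(name):
    im,d=camera(name); m=camera_model(name)
    f=im.shape[0]/2/np.tan(np.radians(m["fov_y"])/2)
    v,u=np.mgrid[:im.shape[0],:im.shape[1]]
    P=np.stack([(u-m["cx"])/f*d,(v-m["cy"])/f*d,d,np.ones_like(d)],-1)
    W=P@np.linalg.inv(np.array(m["camera_from_world"])).T
    W=W[...,:3]; W[d<=0]=np.nan
    return im,d,W
E
python3 - <<'E'
from h import *
for n in("top","side"):
    im,d,W=cloud(n); np.savez(n+"0.npz",im=im,d=d,W=W)
    cv2.imwrite(f"pics/{n}0.png",im[...,::-1])
    m=camera_model(n); print({k:m[k] for k in m if k!="camera_from_world"}, np.linalg.inv(np.array(m["camera_from_world"])).round(2).tolist())
print(get_state())
E
```

```text
{'fov_y': 44.98540654512603, 'cx': 251.5685980706087, 'cy': 200.17835537262212} [[-0.03, -0.98, 0.18, 330.88], [-1.0, 0.03, 0.0, -31.79], [-0.01, -0.18, -0.98, 1263.35], [0.0, 0.0, 0.0, 1.0]]
{'fov_y': 54.496542779149614, 'cx': 254.8188987227081, 'cy': 192.69300923001887} [[0.95, -0.17, 0.25, 325.76], [-0.3, -0.5, 0.81, -668.89], [-0.02, -0.85, -0.53, 483.81], [0.0, 0.0, 0.0, 1.0]]
{'time': 0.1, 'q': array([ 1.19310015,  0.32174377, -0.0700812 ,  1.45155121,  0.02263303,
        1.37079383, -0.05689946]), 'joint_velocities': array([ 0.00127976, -0.00208433, -0.00117376, -0.0031115 ,  0.00064288,
        0.00022041, -0.00153594]), 'joint_efforts': array([ 1.90312790e-04, -4.94876540e+01, -3.83954085e-01, -3.15208304e+01,
        1.29497392e-02,  7.51484069e-03, -3.02293154e-05]), 'eef_pos': array([ 247.97586444, -600.3541961 ,  247.33703965]), 'orientation': array([-8.23896623e-04,  9.80869820e-01,  1.94662954e-01, -2.27936336e-04]), 'force': array([ 0.89466114,  0.21328456, -0.14772735]), 'wrist_torque': array([0.01573661, 0.03080167, 0.03713634]), 'grasp_force': 0.0, 'gripper_width': 85.30483175092733}
```

View pics/top0.png

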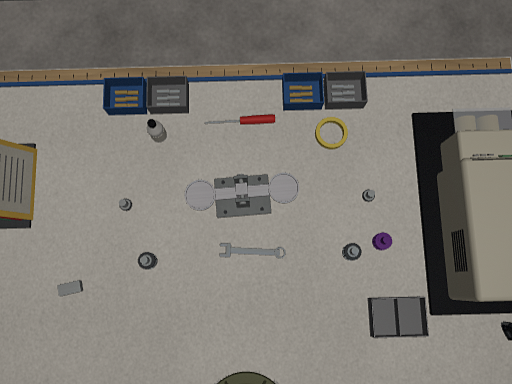

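View pics/side0.png

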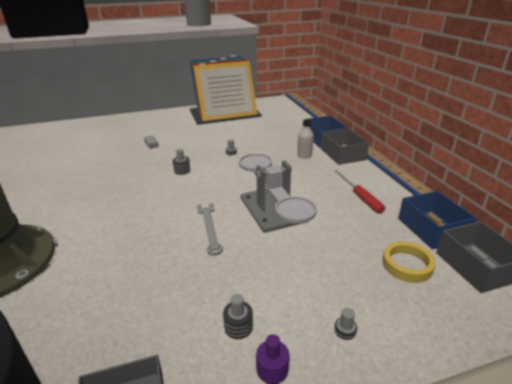

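Candidates in the top view are the dark wide rollers at (147,261) and (352,252). The narrow ones are at (125,204) and (368,196), with the purple look-alike at (382,241) and the bottle at (155,128). I choose (147,261) and (352,252). In the side view these are (181,162) and (237,317). The balance pans are at (200,195) for left and (283,188) for right.

```bash
python3 - <<'E'
from h import *
z=np.load("top0.npz"); im,W=z["im"],z["W"]
H=W[...,2]
def rep(name,u,v,r,lo,hi):
    s=np.s_[v-r:v+r,u-r:u+r]; w=W[s].reshape(-1,3); k=(w[:,2]>lo)&(w[:,2]<hi)
    w=w[k]; c,rad=cv2.minEnclosingCircle(w[:,:2].astype(np.float32))
    print(name,k.sum(),"mean",w.mean(0).round(1),"mid",((w.min(0)+w.max(0))/2).round(1),"circ",np.round(c,1),round(rad,1))
for n,u,v in(("A",147,261),("B",352,252),("n1",125,204),("n2",368,196),("purple",382,241)):
    rep(n+" stub",u,v,12,50,75) ; rep(n+" body",u,v,12,8,75)
rep("n1 stub",125,204,12,30,60);rep("n2 stub",368,196,12,30,60)
for n,u,v in(("L",200,195),("R",283,188)): rep(n,u,v,17,60,90); print(W[v-3:v+4,u-3:u+4].reshape(-1,3).mean(0).round(1))
rep("cheeks",241,190,20,100,130)
a=im[235:285,120:180];b=im[225:275,335:395]
cv2.imwrite("pics/crop.png",cv2.resize(np.hstack([a,b])[...,::-1],None,fx=6,fy=6,interpolation=cv2.INTER_CUBIC))
E
```

```text
A stub 52 mean [399.1 251.2  62.9] mid [400.1 252.   59.6] circ [400.1 252. ] 10.2
A body 274 mean [398.5 248.7  39. ] mid [399.2 251.6  38.2] circ [399.1 252.1] 23.3
B stub 53 mean [ 408.4 -291.4   62.5] mid [ 408.9 -291.9   59.3] circ [ 409.5 -291.9] 10.0
B body 274 mean [ 407.9 -288.7   39.2] mid [ 408.7 -292.    38. ] circ [ 408.9 -292. ] 23.3<stdin>:7: RuntimeWarning: Mean of empty slice.
  ret = um.true_divide(
Traceback (most recent call last):
ValueError: zero-size array to reduction operation minimum which has no identity
```

```bash
python3 - <<'E'
from h import *
z=np.load("top0.npz"); im,W=z["im"],z["W"]
def rep(name,u,v,r,lo,hi):
    s=np.s_[v-r:v+r,u-r:u+r]; w=W[s].reshape(-1,3); k=(w[:,2]>lo)&(w[:,2]<hi)
    w=w[k]
    if not len(w): print(name,"none"); return
    c,rad=cv2.minEnclosingCircle(w[:,:2].astype(np.float32))
    print(name,k.sum(),"mean",w.mean(0).round(1),"mid",((w.min(0)+w.max(0))/2).round(1),"circ",np.round(c,1),round(rad,1))
rep("n1",125,204,10,8,75);rep("n2",368,196,10,8,75);rep("purple",382,241,12,8,80)
for n,u,v in(("L",200,195),("R",283,188)): rep(n,u,v,17,60,90); print(W[v-3:v+4,u-3:u+4].reshape(-1,3).mean(0).round(1))
rep("cheeks",241,190,20,100,130)
a=im[235:285,120:180];b=im[225:275,335:395]
cv2.imwrite("pics/crop.png",cv2.resize(np.hstack([a,b])[...,::-1],None,fx=6,fy=6,interpolation=cv2.INTER_CUBIC))
E
```

```text
n1 129 mean [552.5 314.2  24.7] mid [553.9 317.2  27.5] circ [553.6 316.7] 16.7
n2 123 mean [ 559.5 -347.1   25.4] mid [ 556.6 -346.    27. ] circ [ 555.1 -341.5] 23.9
purple 280 mean [ 433.3 -370.9   38.2] mid [ 434.8 -374.1   37.9] circ [ 435. -375.] 23.6
L 784 mean [564.5 104.9  70.4] mid [563.8 104.4  72.1] circ [565.1 103.3] 43.0
[564.1 104.8  69.7]
R 785 mean [ 577.3 -112.2   70.5] mid [ 576.7 -110.7   71.5] circ [ 577.  -109.8] 44.8
[ 577.1 -113.5   69.1]
cheeks 302 mean [570.1  -4.3 107.8] mid [570.5  -4.  109.8] circ [570.8  -1.8] 39.4
```

View pics/crop.png

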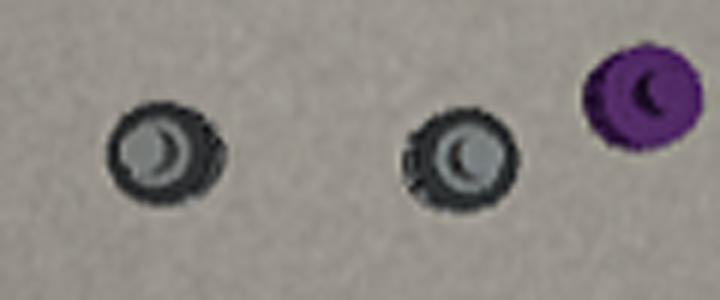

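The crop shows both dark wide rollers with bright stubs at the left and centre, and the purple one at the right, excluded. The rollers are at about A (399.5,252) and B (409,-292). The pans measure 218 mm apart, against 220 mm nominal.

```bash
cat >> h.py <<'E'
from scipy.spatial.transform import Rotation as R
C=np.array([570.8,-4.]); U=np.array([-12.6,218.]); U/=np.linalg.norm(U)   # beam centre, beam dir to left
PL,PR=C+110*U,C-110*U
def Rt(tilt=0):  # tool x = beam dir U, y = perp, z down; tilt about the tool y (deg)
    X=np.array([*U,0]);Z=np.array([0,0,-1.]);Y=np.cross(Z,X)
    return R.from_matrix(np.stack([X,Y,Z],1))*R.from_euler('y',tilt,degrees=True)
def go(pos,tilt=0):
    s=get_state(); q=s["orientation"]; r=R.from_quat(q,scalar_first=True)
    sh=r.inv().apply(np.array(pos)-s["eef_pos"])/10
    rv=(r.inv()*Rt(tilt)).as_rotvec(degrees=True)
    print("pos",s["eef_pos"].round(1),"->",pos,"shift cm",sh.round(2),"turn",rv.round(1)); return sh,rv
E
python3 - <<'E'
from h import *
z=np.load("top0.npz"); W=z["W"]
for v,u in((150,480),(250,480),(290,460),(280,500),(310,430),(317,397),(330,505)): print(u,v,W[v,u].round(0))
print(PL,PR)
go([248,-450,248]); go([409,-292,150])
E
```

```text
480 150 [ 649. -610.  131.]
480 250 [ 395. -554.  187.]
460 290 [ 303. -535.  103.]
500 280 [ 325. -594.  184.]
430 310 [ 252. -491.   12.]
397 317 [ 237. -398.   27.]
505 330 [ 228. -528.  305.]
[564.45279482 105.81672453] [ 577.14720518 -113.81672453]
pos [ 248.  -600.4  247.3] -> [248, -450, 248] shift cm [  5.74 -13.9   -0.04] turn [ -0.1  -0.1 -70.9]
pos [ 248.  -600.4  247.3] -> [409, -292, 150] shift cm [ 26.66 -22.33   9.77] turn [ -0.1  -0.1 -70.9]
```

>>> play_rows(steps=[[[1.2,-2.8,0],[0,0,-7],8.5],[[3.5,-6,0],[0,0,-14],8],[[6.5,-9,0],[0,0,-21],7],[[10,-12,1],[0,0,-28],6],[[14,-15,3],[0,0,-35],6],[[18,-17.5,5],[0,0,-42],6],[[22,-20,7],[0,0,-49],6],[[25,-21.5,9],[0,0,-56],6]], squeeze=40)

```text
time: 0.77
eef_pos: [378.8, -329.0, 173.7]
orientation: [0.001, 0.773, 0.635, -0.0]
force: [0.3, -0.2, -0.3]
gripper_width: 60.3
grasp_force: 0.0
```

```bash
python3 -c "
from h import *
go([409,-292,120])"
```

```text
pos [ 378.8 -329.   173.7] -> [409, -292, 120] shift cm [4.23 2.24 5.37] turn [  0.    0.1 -14.5]
```

>>> play_rows(steps=[[[0.8,0,1],[0,0,-7],6],[[1.6,0.5,2],[0,0,-14],6],[[1.6,0.5,2.5],[0,0,-14.5],6],[[1.6,0.5,2.5],[0,0,-14.5],6],[[1.6,0.5,2.5],[0,0,-14.5],6]])

```text
time: 1.18
eef_pos: [385.7, -317.0, 148.9]
orientation: [-0.0, 0.69, 0.724, -0.0]
force: [-0.2, -0.6, 1.1]
gripper_width: 60.0
grasp_force: 0.0
```

```bash
python3 - <<'E'
from h import *
go([409,-292,57])
im,d,W=cloud("side"); cv2.imwrite("pics/side1.png",cv2.resize(im[200:384,130:375][...,::-1],None,fx=3,fy=3))
E
```

```text
pos [ 385.7 -317.   148.9] -> [409, -292, 57] shift cm [2.39 2.45 9.19] turn [-0.   0.  -0.6]
```

View pics/side1.png

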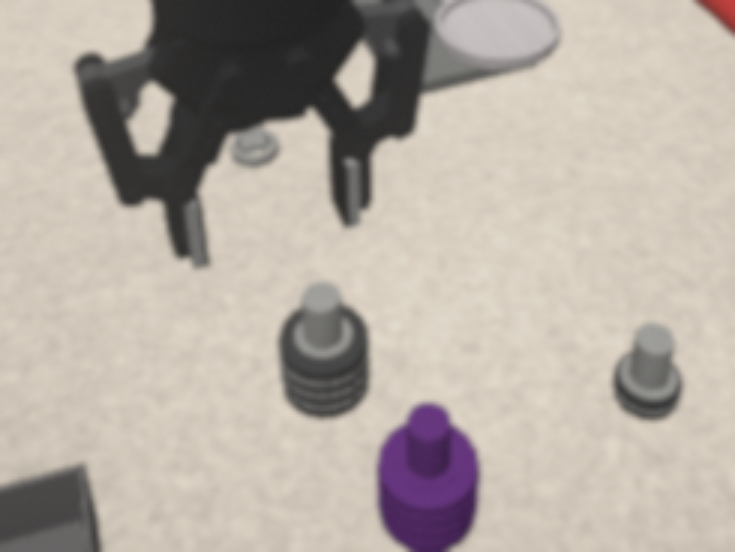

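The side view shows the open gripper hovering short of roller B, whose stub is at crop (322,310), with purple clear at (428,440). Next I align over B and go down.

>>> play_rows(steps=[[[1.2,1.2,1],[0,0,-0.6],6],[[2.4,2.45,2],[0,0,-0.6],6],[[2.4,2.45,3.5],[0,0,-0.6],6],[[2.4,2.45,5.5],[0,0,-0.6],6],[[2.4,2.45,7.5],[0,0,-0.6],6],[[2.4,2.45,8.8],[0,0,-0.6],6],[[2.4,2.45,9.2],[0,0,-0.6],6],[[2.4,2.45,9.2],[0,0,-0.6],6]])

```text
time: 1.9
eef_pos: [408.8, -291.5, 56.5]
orientation: [-0.001, 0.686, 0.728, -0.0]
force: [0.1, -0.2, -0.0]
gripper_width: 60.0
grasp_force: 0.0
```

```bash
python3 -c "
from h import *
go([409,-292,57])
im,d,W=cloud('side'); cv2.imwrite('pics/side2.png',cv2.resize(im[240:360,170:310][...,::-1],None,fx=4,fy=4))"
```

```text
pos [ 408.8 -291.5   56.5] -> [409, -292, 57] shift cm [-0.05  0.02 -0.05] turn [-0.1 -0.   0.1]
```

View pics/side2.png

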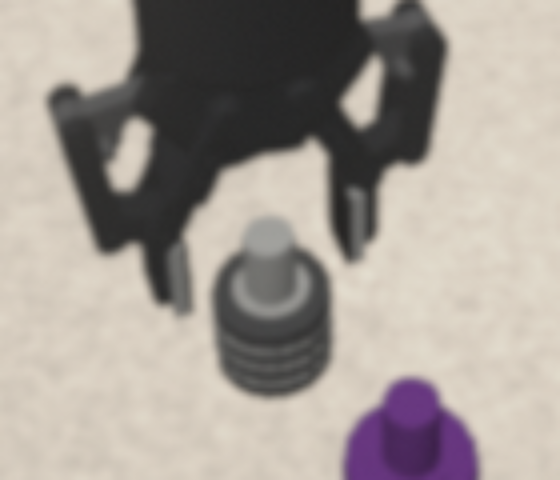

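The stub at crop (268,260) lies midway between the pads at (175,280) and (355,225). Now I close.

>>> play_rows(steps=[[[0,0,-0.05],[0,0,0],4],[[0,0,-0.05],[0,0,0],1.5],[[0,0,-0.05],[0,0,0],1.5],[[0,0,-0.05],[0,0,0],1.5],[[0,0,-0.05],[0,0,0],1.5],[[0,0,-0.05],[0,0,0],1.5],[[0,0,-0.05],[0,0,0],1.5],[[0,0,-0.05],[0,0,0],1.5]], squeeze=50)

```text
time: 2.62
eef_pos: [410.5, -291.5, 58.5]
orientation: [0.001, 0.685, 0.729, 0.0]
force: [0.2, 1.3, 6.6]
gripper_width: 18.2
grasp_force: 49.1
```

>>> play_rows(steps=[[[0,0,-1],[0,0,0],1.5],[[0,0,-3],[0,0,0],1.5],[[0,0,-5.5],[0,0,0],1.5],[[0,0,-8],[0,0,0],1.5],[[0,0,-10.5],[0,0,0],1.5],[[0,0,-12],[0,0,0],1.5],[[0,0,-12],[0,0,0],1.5],[[0,0,-12],[0,0,0],1.5]])

```text
time: 3.28
eef_pos: [409.0, -290.7, 177.1]
orientation: [-0.0, 0.685, 0.729, -0.0]
force: [0.1, -0.1, -5.5]
gripper_width: 18.4
grasp_force: 49.8
```

```bash
python3 -c "
from h import *
go([PR[0],PR[1],160])"
```

```text
pos [ 409.  -290.7  177.1] -> [np.float64(577.1472051792344), np.float64(-113.81672452961206), 160] shift cm [16.62 17.88  1.7 ] turn [-0.  -0.   0.2]
```

>>> play_rows(steps=[[[1,1,0],[0,0,0],1.5],[[3.2,3.5,0],[0,0,0],1.5],[[6,6.5,0],[0,0,0],1.5],[[9,9.7,0],[0,0,0],1.5],[[12,13,0],[0,0,0],1.5],[[14.5,15.6,0],[0,0,0],1.5],[[16.1,17.3,0.5],[0,0,0.2],1.5],[[16.6,17.9,1],[0,0,0.2],1.5]])

```text
time: 3.95
eef_pos: [579.2, -107.6, 165.0]
orientation: [-0.002, 0.683, 0.73, 0.001]
force: [-0.0, 0.2, -5.1]
gripper_width: 17.9
grasp_force: 49.8
```

>>> play_rows(steps=[[[0,0,0.5],[0,0,0],1.5],[[0,0,1],[0,0,0],1.5],[[0,0,1],[0,0,0],1.5]])

```text
time: 4.2
eef_pos: [575.1, -116.3, 154.4]
orientation: [-0.002, 0.687, 0.727, -0.002]
force: [-0.6, -0.2, -5.2]
gripper_width: 17.6
grasp_force: 49.8
```

```bash
python3 - <<'E'
from h import *
go([*PR,127])
im,d,W=cloud('side'); cv2.imwrite('pics/side3.png',cv2.resize(im[100:260,190:350][...,::-1],None,fx=3.5,fy=3.5,interpolation=cv2.INTER_CUBIC))
np.savez("s3.npz",im=im,W=W)
E
```

```text
pos [ 575.1 -116.3  154.4] -> [np.float64(577.1472051792344), np.float64(-113.81672452961206), 127] shift cm [0.23 0.23 2.74] turn [-0.3 -0.  -0.1]
```

View pics/side3.png

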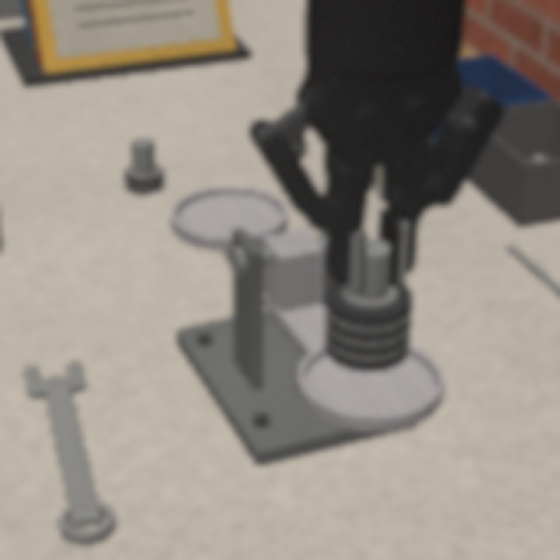

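The side view shows roller B held upright, with its stub at (370,265), over the right pan at (370,380). Now I centre it and descend, tilting along with the sinking pan.

>>> play_rows(steps=[[[0.2,0.2,0.3],[0,0,0],1.5],[[0.2,0.2,0.9],[0,0,0],1.5],[[0.2,0.2,1.5],[0,0,0],1.5],[[0.2,0.2,1.9],[0,0,0],1.5],[[0.2,0.2,1.9],[0,0,0],1.5],[[0.2,0.2,1.9],[0,0,0],1.5],[[0.2,0.2,1.9],[0,0,0],1.5]])

```text
time: 4.83
eef_pos: [579.9, -112.1, 138.6]
orientation: [0.0, 0.686, 0.727, 0.0]
force: [-0.5, 0.0, -4.5]
gripper_width: 18.3
grasp_force: 49.9
```

```bash
cat >> h.py <<'E'
def arc(side,th,h=58.): # TCP for a roller in the pan; th>0: that pan sunk by th deg
    t=np.radians(th); lat=110*np.cos(t)-30*np.sin(t)+h*np.sin(t); z=100-110*np.sin(t)-30*np.cos(t)+h*np.cos(t)
    return np.array([*(C+side*lat*U),z]), -side*th
E
python3 - <<'E'
from h import *
for th in (0,2.5,5,7.5,10): go(*arc(-1,th))
E
```

```text
pos [ 579.9 -112.1  138.6] -> [ 577.14720518 -113.81672453  128.        ] shift cm [-0.15 -0.29  1.06] turn [0. 0. 0.]
pos [ 579.9 -112.1  138.6] -> [ 577.21163781 -114.93151126  123.17521759] shift cm [-0.26 -0.29  1.54] turn [0.  2.5 0. ]
pos [ 579.9 -112.1  138.6] -> [ 577.26386552 -115.83513355  118.30631984] shift cm [-0.35 -0.29  2.03] turn [0. 5. 0.]
pos [ 579.9 -112.1  138.6] -> [ 577.30378889 -116.52587131  113.40257497] shift cm [-0.42 -0.29  2.52] turn [0.  7.5 0. ]
pos [ 579.9 -112.1  138.6] -> [ 577.33133194 -117.00240968  108.47331754] shift cm [-0.47 -0.29  3.01] turn [ 0. 10.  0.]
```

>>> play_rows(steps=[[[0,0,0],[0,0,0],1.5],[[0,0,0],[0,0,0],1.5]])

```text
time: 5.0
eef_pos: [580.1, -112.1, 138.8]
orientation: [0.0, 0.686, 0.727, 0.0]
force: [-0.4, -0.7, -5.6]
gripper_width: 18.1
grasp_force: 49.9
```

>>> play_rows(steps=[[[0,0,0],[0,0,0],1.5],[[0,0,0],[0,0,0],1.5]])

```text
time: 5.17
eef_pos: [579.9, -112.1, 138.6]
orientation: [0.0, 0.686, 0.727, 0.0]
force: [-1.0, 0.0, -5.9]
gripper_width: 18.2
grasp_force: 49.9
```

```bash
python3 - <<'E'
from h import *
go(*arc(-1,0))
im,d,W=cloud('top');np.savez("t1.npz",im=im,W=W)
go(*arc(-1,0))
im,d,W=cloud('side')
w=W.reshape(-1,3); r=np.linalg.norm(w[:,:2]-PR,axis=1)
k=(r<32)&(w[:,2]>82)&(w[:,2]<108)  # roller body surface
from scipy.optimize import least_squares
b=w[k]; o=least_squares(lambda p:np.linalg.norm(b[:,:2]-p,axis=1)-23,PR,loss="soft_l1"); print("body axis",o.x.round(1),"PR",PR.round(1),k.sum(),np.abs(o.fun).mean().round(2))
print("low z",np.percentile(w[(r<24)&(w[:,2]>75)][:,2],[1,5]))
E
```

```text
pos [ 579.9 -112.1  138.6] -> [ 577.14720518 -113.81672453  128.        ] shift cm [-0.15 -0.28  1.06] turn [0. 0. 0.]
pos [ 579.8 -112.1  138.5] -> [ 577.14720518 -113.81672453  128.        ] shift cm [-0.16 -0.28  1.05] turn [0. 0. 0.]
body axis [ 579.  -112.5] PR [ 577.1 -113.8] 266 0.64
low z [81.72011982 89.27259814]
```

>>> play_rows(steps=[[[-0.15,-0.3,0.4],[0,0,0],1.5],[[-0.15,-0.3,0.8],[0,0,0],1.5],[[-0.15,-0.3,1.0],[0,0,0],1.5],[[-0.2,-0.3,1.3],[0,1.25,0],1.5],[[-0.25,-0.3,1.55],[0,2.5,0],1.5],[[-0.3,-0.3,1.8],[0,3.75,0],1.5],[[-0.35,-0.3,2.0],[0,5,0],1.5],[[-0.35,-0.3,2.0],[0,5,0],1.5]])

```text
time: 5.93
eef_pos: [576.8, -117.7, 117.8]
orientation: [-0.032, 0.687, 0.726, 0.03]
force: [0.2, -0.8, -3.8]
gripper_width: 18.2
grasp_force: 50.0
```

```bash
python3 - <<'E'
from h import *
print(get_state()["force"])
for th in (5,7.5,10): go(*arc(-1,th))
E
```

```text
[ 0.1747293  -0.81461452 -3.76968589]
pos [ 576.8 -117.7  117.8] -> [ 577.26386552 -115.83513355  118.30631984] shift cm [ 0.19  0.05 -0.04] turn [-0.  -0.1 -0.1]
pos [ 576.8 -117.7  117.8] -> [ 577.30378889 -116.52587131  113.40257497] shift cm [0.08 0.05 0.44] turn [-0.   2.4 -0.1]
pos [ 576.8 -117.7  117.8] -> [ 577.33133194 -117.00240968  108.47331754] shift cm [-0.02  0.05  0.93] turn [-0.   4.9 -0.1]
```

>>> play_rows(steps=[[[0.15,0.05,0.25],[0,1.25,0],1.5],[[0.1,0.05,0.45],[0,2.5,0],1.5],[[0.05,0.05,0.7],[0,3.75,0],1.5],[[0,0.05,0.95],[0,5,0],1.5],[[0,0.05,0.95],[0,5,0],1.5],[[0,0.05,0.95],[0,5,0],1.5],[[0,0.05,0.95],[0,5,0],1.5],[[0,0.05,0.95],[0,5,0],1.5]])

```text
time: 6.6
eef_pos: [578.2, -115.1, 109.8]
orientation: [-0.063, 0.683, 0.725, 0.06]
force: [0.4, -0.0, 4.7]
gripper_width: 18.3
grasp_force: 50.6
```

```bash
python3 - <<'E'
from h import *
go(*arc(-1,10))
im,d,W=cloud('side'); print(get_state()["force"]); cv2.imwrite('pics/side4.png',cv2.resize(im[100:260,190:350][...,::-1],None,fx=3.5,fy=3.5,interpolation=cv2.INTER_CUBIC))
E
```

```text
pos [ 578.2 -115.1  109.8] -> [ 577.33133194 -117.00240968  108.47331754] shift cm [-0.21 -0.1   0.1 ] turn [0.1 0.  0.1]
[ 0.95914377 -0.5064229   3.87660816]
```

View pics/side4.png

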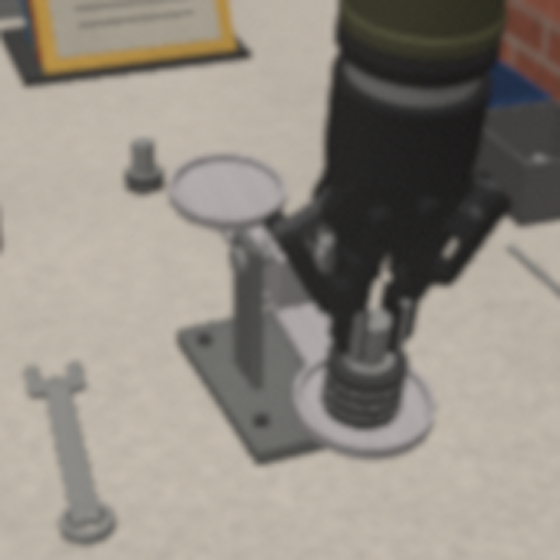

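The right pan is down at its stop with roller B flat in it, centred at about (365,400), and the contact force is about 10 N. I release and back off along the tool axis.

>>> play_rows(steps=[[[0,0,0],[0,0,0],2.4],[[0,0,0],[0,0,0],3.2],[[0,0,0],[0,0,0],4.2],[[0,0,0],[0,0,0],4.5],[[0,0,-1],[0,0,0],4.5],[[0,0,-2.5],[0,0,0],4.5],[[0,0,-5],[0,0,0],4.5],[[0,0,-8],[0,0,0],5]])

```text
time: 7.32
eef_pos: [577.1, -128.4, 187.7]
orientation: [-0.065, 0.683, 0.725, 0.059]
force: [0.2, 0.6, -0.5]
gripper_width: 49.7
grasp_force: 0.0
```

```bash
python3 - <<'E'
from h import *
go([400,252,200])
im,d,W=cloud('top');np.savez("t2.npz",im=im,W=W)
for n,u,v in (("A",147,261),):
    w=W[v-12:v+12,u-12:u+12].reshape(-1,3); w=w[(w[:,2]>8)&(w[:,2]<75)]; print(cv2.minEnclosingCircle(w[:,:2].astype(np.float32)))
E
```

```text
pos [ 577.1 -128.4  187.7] -> [400, 252, 200] shift cm [ 38.63 -15.44   5.66] turn [ -0.2 -10.1   0.1]
((399.25689697265625, 252.33023071289062), 23.34909439086914)
```

>>> play_rows(steps=[[[1,-0.8,-1],[0,0,0],5],[[4,-2.5,-1],[0,-2,0],6],[[8,-4,0],[0,-4,0],6],[[12,-5.5,0.8],[0,-6,0],6],[[16,-7,1.6],[0,-8,0],6],[[20,-8.5,2.4],[0,-10,0],6],[[23.5,-10,3.1],[0,-10,0],6],[[27,-11.5,3.8],[0,-10,0],6]])

```text
time: 8.03
eef_pos: [447.1, 137.5, 197.9]
orientation: [0.001, 0.686, 0.728, 0.0]
force: [0.7, 0.1, 0.2]
gripper_width: 60.0
grasp_force: 0.0
```

```bash
python3 - <<'E'
from h import *
go([399.5,252,110])
z,im2=None,None
im,d,W=cloud('side');np.savez("s5.npz",im=im,W=W)
cv2.imwrite('pics/side5.png',cv2.resize(im[100:260,190:350][...,::-1],None,fx=3.5,fy=3.5,interpolation=cv2.INTER_CUBIC))
E
```

```text
pos [447.1 137.5 197.9] -> [399.5, 252, 110] shift cm [11.73 -4.08  8.78] turn [0.1 0.1 0.1]
```

View pics/side5.png

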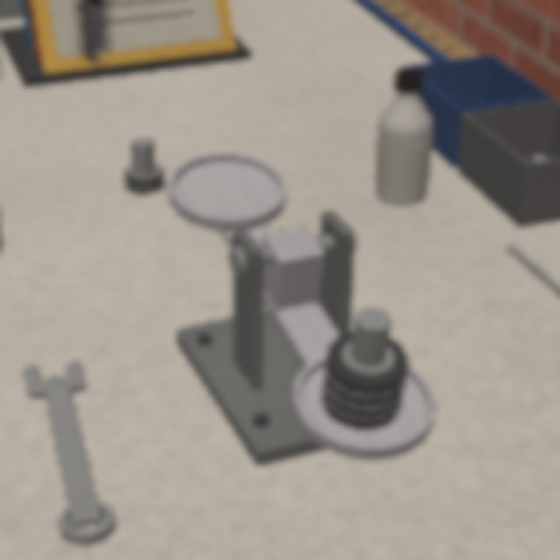

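Roller B stands flat in the lowered right pan, at about (365,390). The left pan at (228,190) is raised. On to A.

>>> play_rows(steps=[[[2.5,-1,1.5],[0,0,0],6],[[6,-2.2,3.5],[0,0,0],6],[[9,-3.2,6],[0,0,0],6],[[11,-3.9,7.8],[0,0,0],6],[[11.7,-4.1,8.8],[0,0,0],6],[[11.7,-4.1,8.8],[0,0,0],6],[[11.7,-4.1,8.8],[0,0,0],6],[[11.7,-4.1,8.8],[0,0,0],6]])

```text
time: 8.75
eef_pos: [401.7, 248.8, 110.1]
orientation: [0.001, 0.687, 0.727, 0.0]
force: [1.5, -0.5, 0.6]
gripper_width: 59.9
grasp_force: 0.0
```

>>> play_rows(steps=[[[0,0,0],[0,0,0],6],[[0,0,0],[0,0,0],6],[[0,0,0],[0,0,0],6]])

```text
time: 9.0
eef_pos: [401.4, 248.8, 109.8]
orientation: [0.001, 0.687, 0.727, 0.0]
force: [0.1, 0.0, -0.4]
gripper_width: 59.6
grasp_force: 0.0
```

```bash
python3 - <<'E'
from h import *
go([399.5,252,59])
z=np.load("s5.npz"); W=z["W"]; w=W.reshape(-1,3)
r=np.linalg.norm(w[:,:2]-[399.5,252],axis=1)
from scipy.optimize import least_squares
b=w[(r<32)&(w[:,2]>8)&(w[:,2]<32)]; o=least_squares(lambda p:np.linalg.norm(b[:,:2]-p,axis=1)-23,[399.5,252],loss="soft_l1"); print(o.x,len(b))
# left pan raised
b=w[(np.linalg.norm(w[:,:2]-PL,axis=1)<28)&(w[:,2]>75)&(w[:,2]<120)]; A=np.c_[b[:,:2]-PL,np.ones(len(b))]; print("plane",np.linalg.lstsq(A,b[:,2],rcond=None)[0])
E
```

```text
pos [401.4 248.8 109.8] -> [399.5, 252, 59] shift cm [ 0.33 -0.18  5.08] turn [ 0.1  0.  -0.1]
[400.3049978  253.27035073] 141
plane [-1.60750645e-02  1.62931147e-01  8.77035559e+01]
```

>>> play_rows(steps=[[[0.35,-0.15,0.5],[0,0,0],6],[[0.35,-0.15,2],[0,0,0],6],[[0.35,-0.15,3.8],[0,0,0],6],[[0.35,-0.15,5],[0,0,0],6],[[0.35,-0.15,5.1],[0,0,0],6],[[0.35,-0.15,5.1],[0,0,0],6],[[0.35,-0.15,5.1],[0,0,0],3],[[0.35,-0.15,5.1],[0,0,0],1.5]], squeeze=50)

```text
time: 9.67
eef_pos: [399.4, 253.3, 59.0]
orientation: [0.0, 0.686, 0.728, 0.001]
force: [0.5, -0.0, -0.4]
gripper_width: 36.9
grasp_force: 0.0
```

>>> play_rows(steps=[[[0,0,0],[0,0,0],1.5],[[0,0,0],[0,0,0],1.5],[[0,0,0],[0,0,0],1.5],[[0,0,0],[0,0,0],1.5],[[0,0,0],[0,0,0],1.5],[[0,0,0],[0,0,0],1.5]])

```text
time: 10.17
eef_pos: [400.1, 253.3, 59.1]
orientation: [0.001, 0.686, 0.727, 0.001]
force: [2.7, 0.1, 6.0]
gripper_width: 18.0
grasp_force: 49.0
```

>>> play_rows(steps=[[[0,0,-1],[0,0,0],1.5],[[0,0,-3],[0,0,0],1.5],[[0,0,-5.5],[0,0,0],1.5],[[0,0,-8],[0,0,0],1.5],[[0,0,-10.5],[0,0,0],1.5],[[0,0,-12.5],[0,0,0],1.5],[[0,0,-12.5],[0,0,0],1.5],[[0,0,-12.5],[0,0,0],1.5]])

```text
time: 10.83
eef_pos: [398.0, 252.5, 182.7]
orientation: [0.0, 0.686, 0.727, -0.001]
force: [-0.2, -0.3, -5.6]
gripper_width: 18.2
grasp_force: 49.8
```

```bash
python3 - <<'E'
from h import *
p,t=arc(1,-9.5,59); print(p,t); go(p+[0,0,15],t); go(p+[0,0,30],0)
E
```

```text
[564.81602601  99.53224842 146.75751909] 9.5
pos [398.  252.5 182.7] -> [564.81602601  99.53224842 161.75751909] shift cm [-16.24  15.76   2.11] turn [-0.   9.6  0. ]
pos [398.  252.5 182.7] -> [564.81602601  99.53224842 176.75751909] shift cm [-16.24  15.76   0.61] turn [-0.   0.1  0. ]
```

>>> play_rows(steps=[[[-1,1,0],[0,0,0],1.5],[[-3.4,3.3,0],[0,2,0],1.5],[[-6.2,6,0],[0,4,0],1.5],[[-9,8.7,0],[0,6,0],1.5],[[-12,11.6,0],[0,8,0],1.5],[[-14.5,14,0],[0,9.5,0],1.5],[[-15.9,15.4,0.5],[0,9.5,0],1.5],[[-16.2,15.8,1],[0,9.5,0],1.5]])

```text
time: 11.5
eef_pos: [567.9, 93.3, 169.3]
orientation: [-0.061, 0.687, 0.722, 0.055]
force: [0.1, 0.3, -6.2]
gripper_width: 18.3
grasp_force: 49.8
```

>>> play_rows(steps=[[[0,0,0.5],[0,0,0],1.5],[[0,0,1],[0,0,0],1.5],[[0,0,1],[0,0,0],1.5],[[0,0,1],[0,0,0],1.5],[[0,0,1],[0,0,0],1.5],[[0,0,1],[0,0,0],1.5]])

```text
time: 12.0
eef_pos: [565.7, 102.8, 163.9]
orientation: [-0.06, 0.683, 0.726, 0.057]
force: [0.2, -0.3, -4.5]
gripper_width: 18.3
grasp_force: 49.7
```

```bash
python3 - <<'E'
from h import *
for th in (-9.5,-7,-4.5,-2,0): go(*arc(1,th,59))
im,d,W=cloud('side'); cv2.imwrite('pics/side6.png',cv2.resize(im[70:240,190:350][...,::-1],None,fx=3.5,fy=3.5,interpolation=cv2.INTER_CUBIC))
E
```

```text
pos [565.7 102.8 163.9] -> [564.81602601  99.53224842 146.75751909] shift cm [-0.59 -0.11  1.64] turn [0.  0.  0.1]
pos [565.7 102.8 163.9] -> [564.70403649 101.46984485 142.18946617] shift cm [-0.48 -0.11  2.12] turn [ 0.  -2.5  0.1]
pos [565.7 102.8 163.9] -> [564.60365099 103.20667343 137.54110321] shift cm [-0.38 -0.11  2.61] turn [ 0.  -5.   0.1]
pos [565.7 102.8 163.9] -> [564.51506058 104.73942802 132.82127862] shift cm [-0.31 -0.11  3.1 ] turn [ 0.  -7.5  0.1]
pos [565.7 102.8 163.9] -> [564.45279482 105.81672453 129.        ] shift cm [-0.27 -0.11  3.49] turn [ 0.  -9.5  0.1]
```

View pics/side6.png

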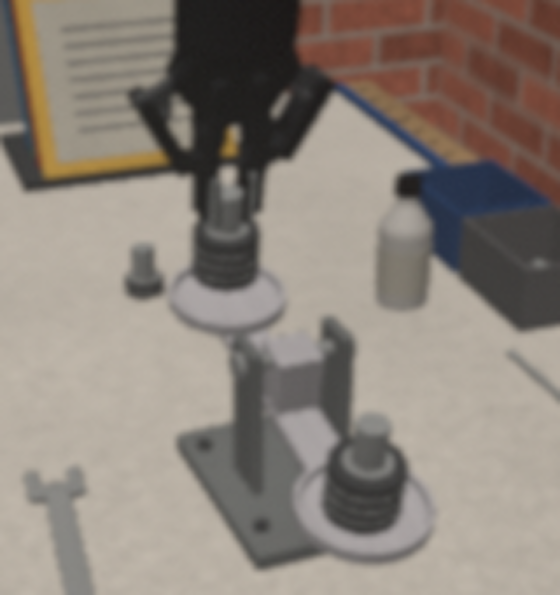

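Roller A, at (226,240), is held over the raised left pan at (228,298), tilted with it. Next I lower it to contact and follow the pan back to level.

>>> play_rows(steps=[[[-0.6,-0.1,0.4],[0,0,0],1.5],[[-0.6,-0.1,0.9],[0,0,0],1.5],[[-0.6,-0.1,1.3],[0,0,0],1.5],[[-0.6,-0.1,1.6],[0,0,0],1.5],[[-0.55,-0.1,1.9],[0,-1.25,0],1.5],[[-0.5,-0.1,2.1],[0,-2.5,0],1.5],[[-0.45,-0.1,2.35],[0,-3.75,0],1.5],[[-0.45,-0.1,2.4],[0,-4,0],1.5]])

```text
time: 12.72
eef_pos: [564.9, 102.5, 139.1]
orientation: [-0.034, 0.685, 0.727, 0.032]
force: [-1.0, -1.7, -1.1]
gripper_width: 18.3
grasp_force: 50.0
```

>>> play_rows(steps=[[[0,0,0],[0,0,0],1.5],[[0,0,0],[0,0,0],1.5],[[0,0,0],[0,0,0],1.5]])

```text
time: 12.97
eef_pos: [565.0, 101.9, 139.2]
orientation: [-0.035, 0.685, 0.727, 0.033]
force: [-0.6, -1.5, -1.5]
gripper_width: 18.6
grasp_force: 50.0
```

```bash
python3 - <<'E'
from h import *
for th in (-5.5,-2,0): go(*arc(1,th,59))
im,d,W=cloud('side'); w=W.reshape(-1,3)
for n,P in(("L",PL),("R",PR)):
    q=w[np.linalg.norm(w[:,:2]-P,axis=1)<60]; print(n,"z pct",np.percentile(q[q[:,2]>40][:,2],[2,20]))
E
```

```text
pos [565.  101.9 139.2] -> [564.64239998 102.53625437 139.40952253] shift cm [ 0.06 -0.03 -0.02] turn [ 0. -0.  0.]
pos [565.  101.9 139.2] -> [564.51506058 104.73942802 132.82127862] shift cm [ 0.22 -0.03  0.66] turn [ 0.  -3.5  0. ]
pos [565.  101.9 139.2] -> [564.45279482 105.81672453 129.        ] shift cm [ 0.29 -0.03  1.05] turn [ 0.  -5.5  0. ]
L z pct [ 78.12989605 162.1327215 ]
R z pct [54.45556892 58.70478785]
```

>>> play_rows(steps=[[[0.05,0,0.2],[0,-1,0],1.5],[[0.1,0,0.4],[0,-2,0],1.5],[[0.15,0,0.6],[0,-3,0],1.5],[[0.2,0,0.8],[0,-4,0],1.5],[[0.25,0,1.0],[0,-5,0],1.5],[[0.25,0,1.1],[0,-5.5,0],1.5],[[0.25,0,1.1],[0,-5.5,0],1.5],[[0.25,0,1.1],[0,-5.5,0],1.5]])

```text
time: 13.68
eef_pos: [565.0, 105.1, 128.4]
orientation: [0.0, 0.686, 0.728, 0.0]
force: [-0.3, -0.8, 0.5]
gripper_width: 18.1
grasp_force: 50.1
```

```bash
python3 - <<'E'
from h import *
go(*arc(1,0,59)); print(get_state()["force"])
im,d,W=cloud('side'); cv2.imwrite('pics/side7.png',cv2.resize(im[70:240,190:350][...,::-1],None,fx=3.5,fy=3.5,interpolation=cv2.INTER_CUBIC))
E
```

```text
pos [565.  105.1 128.4] -> [564.45279482 105.81672453 129.        ] shift cm [ 0.08 -0.05 -0.06] turn [0.  0.  0.1]
[-0.31706555 -0.80753515  0.52741124]
```

View pics/side7.png

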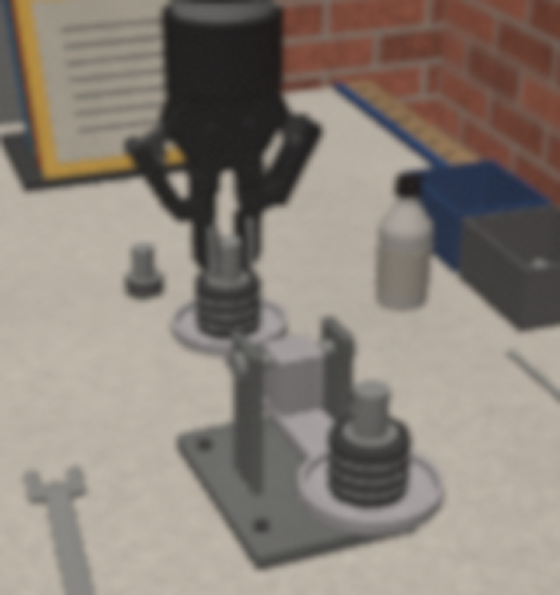

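The beam is level with both rollers flat in their pans, A at (227,300) and B at (368,460), and the wrist force is near zero. I release.

>>> play_rows(steps=[[[0,0,0],[0,0,0],2.3],[[0,0,0],[0,0,0],3],[[0,0,0],[0,0,0],4],[[0,0,0],[0,0,0],4.5],[[0,0,-1],[0,0,0],4.5],[[0,0,-2.5],[0,0,0],4.5],[[0,0,-5],[0,0,0],4.5],[[0,0,-8.5],[0,0,0],5]])

```text
time: 14.4
eef_pos: [563.1, 104.7, 212.5]
orientation: [-0.002, 0.686, 0.728, -0.002]
force: [0.1, 0.2, -0.3]
gripper_width: 50.0
grasp_force: 0.0
```

>>> play_rows(steps=[[[0,-3,-1],[0,0,0],5],[[0,-7,-2],[0,0,0],5],[[0,-11,-2],[0,0,0],5],[[0,-14,-2],[0,0,0],5],[[0,-14,-2],[0,0,0],5],[[0,-14,-2],[0,0,0],5],[[0,-14,-2],[0,0,0],5],[[0,-14,-2],[0,0,0],5]])

```text
time: 15.07
eef_pos: [426.0, 97.1, 233.7]
orientation: [-0.0, 0.686, 0.728, 0.001]
force: [-0.8, -0.5, 0.7]
gripper_width: 49.9
grasp_force: 0.0
```

```bash
python3 - <<'E'
from h import *
from scipy.optimize import least_squares
for k in range(2):
    im,d,W=cloud('side'); w=W.reshape(-1,3)
    for n,P in(("L",PL),("R",PR)):
        r=np.linalg.norm(w[:,:2]-P,axis=1); b=w[(r<36)&(w[:,2]>80)&(w[:,2]<102)]
        o=least_squares(lambda p:np.linalg.norm(b[:,:2]-p,axis=1)-23,P,loss="soft_l1")
        s=w[(r<40)&(w[:,2]>115)&(w[:,2]<160)]
        print(n,"axis-pan",(o.x-P).round(1),len(b),"stub top",np.percentile(s[:,2],95).round(1))
cv2.imwrite('pics/side8.png',cv2.resize(im[100:260,190:350][...,::-1],None,fx=3.5,fy=3.5,interpolation=cv2.INTER_CUBIC))
E
```

```text
L axis-pan [-0.1 -0.6] 165 stub top 133.1
R axis-pan [0.1 1.6] 230 stub top 134.5
L axis-pan [ 0.1 -0.8] 169 stub top 133.3
R axis-pan [0.1 1.9] 235 stub top 134.4
```

View pics/side8.png

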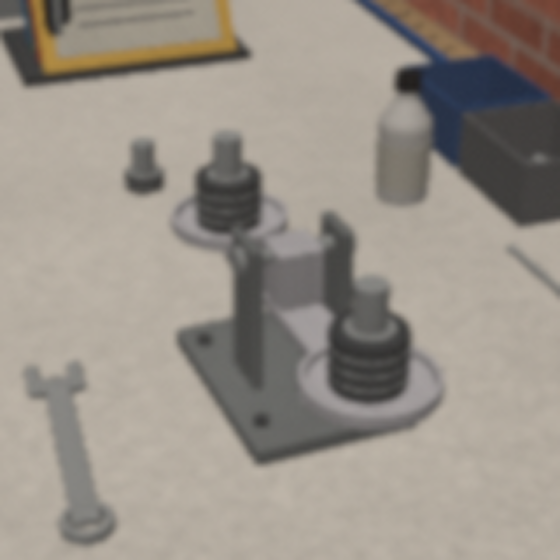

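Both rollers stand flat and centred within 2 mm. The beam is level, with stub tops at 133 and 134 mm, and the gripper is clear.

```bash
python3 -c "
from plant import sign_off
print(sign_off())"
```

```text
the job is handed in; nothing more can be done
None
```

The job is handed in: both wide rollers stand upright within about 2 mm of their pan centres, the beam was level and the gripper clear at about 15 s of the 56 s allowed; the sign-off gave no verdict.

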